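# Offer up the coin meter case to its base

## Robot

A 6-joint arm with a two-finger parallel gripper is mounted at the origin on the work surface. World frame = base frame: x ahead of the robot, y to its left, z up, the work surface at z = 0. Lengths are in m, angles in rad, forces in N, time in s.
With the tool pointing down it reaches from about 0.3 to 0.775 m from the base axis. Payload 14.6 kg.
Tool frame: the origin (TCP) lies midway between the tips of the shut fingers; the grasp point (between the pads) lies 19 mm behind it (ctrl.pinch_z is the distance from the TCP to the grasp point, in m); z points along the fingers, y is the line along which they close (so a half turn about z gives the same grasp; the last joint's range is limited). The gripper opens to 94 mm and grips with 3 to 60 N. Pads are 16 mm wide; open, the fingers measure 119 mm over their backs; the gripper's body (75 mm by 177 mm) begins 78 mm behind the grasp point.
Start: joints at [-0.067, 0.3, 1.521, -0, 1.321, -0.067], TCP at [0.55, -0, 0.205] pointing down, gripper open.
Joint ranges: [-3.03, 3.03], [-0.79, 2.21], [0.23, 2.52], [-1.04, 4.18], [0, 3.07], [-2.55, 2.55]. Speed limits (rad/s): [2.22, 2.22, 2.57, 3.14, 3.14, 3.14].

## Interface

Orientations are given as [roll, pitch, yaw] about the fixed x, y, z axes, in that order (R = Rz(yaw) Ry(pitch) Rx(roll)).
In Python, from station import ctrl gives the robot as it stands.
- The arm moves only by the tool jog_arm, never from a script. Its argument "motion" is a list of rows, each a list of 7 numbers: the shift along the tool's x, y, z in m, then the turn, a rotation vector about the tool's x, y, z in rad, then the opening, from -1 (shut) to 1 (fully open). In form: [[tx, ty, tz, rx, ry, rz, gripper], ...]. A call has 1 to 5 rows; each row shifts and turns the commanded pose from where the row before left it, along the tool's axes as they then stand; what a row does not reach is not made up. A row lasts 1/10 s, in which the tool goes at most 50 mm and 8.59 degrees, less where a joint would pass 70% of its speed; a pose out of reach is approached as far as the arm can. A call is refused whole if a number of a shift passes 0.05 or a number of a turn 0.15, either way. A call with a gripper value outside its range is refused whole. The fingers move at their own pace and stop on an object; "squeeze" is the grip in N (left out, the last holds). Time passes only in rows, so rows that do not move let the fingers close. It gives the time, the measured TCP pose, the force, the opening and the grip force at its end, in the units of the state.
- ctrl.get_obs(): the state, without advancing time (a new reading comes with each control period).
- ctrl.camera(name): name is "scene" or "side" or "wrist"; returns the picture (384x512x3 uint8, red, green, blue); there is no depth.
- ctrl.camera_model(name): a dict with "intrinsics" (3x3 intrinsics, pixels), "rvec" (rotation vector, rad) and "tvec" (3), from world to camera coordinates, as OpenCV has them. Camera axes: x right, y down, z forward; pixel columns grow to the right and rows downward; lengths in m; the calibration is good to about 2 mm. The wrist camera is an equidistant fisheye: a pixel r from the principal point sees the ray r / f radians off the axis. A picture is of the moment at which its call begins: read the wrist's pose just before it. camera_model takes no time and is no camera call; for the wrist camera it gives the pose at the moment of the call.
- ctrl.hand_in(): hands the job in; it is judged then, once.
The state is a dict: "time_s": time; "qpos": joint angles; "joint_vel": joint speeds; "tau": joint torques, N m; "ee_pos": TCP position; "eef_rot": TCP orientation; "force": force on the tool from outside, world axes, zero at the start; "moment": the same for the moment, N m; "grip_width": finger opening in m; "grip_force": force on a finger pad.
Only numpy, scipy, OpenCV 4.12 (cv2) and the standard library are available. Lean on these libraries where they do the work, as an engineer would, in place of code of your own. Each camera call takes 0.05 s, during which the arm holds its last target. There are 200 camera calls.

## Task

First press both hinged terminal covers on the coin meter's mounting base down until they snap shut and stay shut. Then pick up the coin meter case, lift it over the clutter and bring it over the base's plinth, and finish while still holding it there with the gripper: upright and still, its outline lined up with the plinth and its coin-slot end over the end with the steel lug, about 15 mm above the plinth, so that a colleague can plug in its lead. The case must never touch the base, and the other things on the counter must not be disturbed.

Things in the scene. Friction and masses are not known exactly. Their poses are not given: they have to be found in the camera images.
- base: fixed coin meter mounting base: white panel 150 (x) x 250 (y) x 12 high; in its middle a plinth 112 (x) x 62 (y), black gasket on its flat top 35 above the counter, a steel lug reaching 14 mm out at its front (-x) end; either side a grey terminal block 70 (x) x 55 (y), 35 high, with a hinged cover. Origin: centre of the underside on the counter; x to the back, y to the left cover, z up
- plinth_top (a point): centre of the plinth's top face, 35 mm above the counter; axes as the base's
- plinth_front (a point): middle of the front (-x) top edge of the plinth, 56 mm from its centre
- plinth_back (a point): middle of the back (+x) top edge of the plinth
- cover_left (a joint): angle (rad) of the grey cover over the +y terminal block: 0 shut, starts open at 0.85 to 1.15, at most 1.25. Moves against light friction and stays where it is left; from about 0.17 to 0.08 rad a sprung ball catch resists (about 5 N at 42 mm from the hinge); below that it snaps to 0 and the catch holds it there
- cover_left_hinge (a point): middle of the left cover's hinge line, which runs along the base's x, 102 mm to +y of the base's centre, 37.5 above the counter; the cover rises from it towards the plinth; axes as the base's
- cover_left_edge (a point): middle of the left cover's free edge, on its upper (outer) face; moves with the cover. The cover is a plate 66 (along the hinge) x 58 (hinge to free edge) x 5 thick; shut, its top is 41 mm above the counter
- cover_right (a joint): the same for the cover at the base's -y side (mirror image)
- cover_right_hinge (a point): middle of the right cover's hinge line, 102 mm to -y of the base's centre, 37.5 above the counter; axes as the base's
- cover_right_edge (a point): middle of the right cover's free edge, on its upper face, 58 mm from the hinge
- case: loose coin meter case, closed white steel box 112 (x) x 62 (y) x 95 high, 0.3 to 0.6 kg. Front (-x) end 60 high, sloping up to 95 at 36 mm behind it; steel coin slot plate on the slope, round lock below. The long sides (y = +-31) are flat, upright, for gripping from above across y; centre of mass about 5 mm behind the middle. Origin: centre of the underside; x to the back, z up
- case_front (a point): middle of the case's front (-x) bottom edge
- case_back (a point): middle of the case's back (+x) bottom edge
- cashbox: bystander: closed steel cash box 100 x 70 x 105 high, standing between the base and the case; origin under its centre
- detergent: bystander: white detergent bottle, 72 diameter, 190 high, behind the cash box; origin under its centre
- screwdriver: bystander: screwdriver lying in front of the base
- wrench: bystander: steel wrench lying behind the base
- padlock: bystander: brass padlock 40 x 45 x 22, lying in front of the case, about 120 mm from the case's centre
- screwtray: bystander: black tray of screws 70 x 100 x 30 high, behind the case, about 130 mm from the case's centre
- mug: bystander: white mug 76 diameter, 85 high, in front of the cash box
Mind the look-alikes: they are no part of the job. Leave any pink or turquoise look-alike of the case alone.

How it is judged:
On the way, in this order (a step that is already met when the one before it is completed fails the run):
1. both terminal covers are shut and held by their detents, untouched by the robot, with the case still standing on the counter (value of joint each of cover_left, cover_right below 0.05 rad and contact force between the fingers and base below 0.3 N and height (world z) of case below 0.02 m), for 0.2 s.
2. the case is lifted clear of the counter, with both covers shut (value of joint each of cover_left, cover_right below 0.05 rad and height (world z) of case above 0.045 m), for 0.1 s.
At the end, for the whole second after the job is handed in: Both covers shut (under 0.05 rad); the case held in the fingers and touching nothing else, still, upright within 0.12 rad, its underside 5 to 30 mm above the plinth's top, and its front and back bottom edges each within 10 mm (horizontally) of the plinth's front and back edges (value of joint each of cover_left, cover_right below 0.05 rad and horizontal distance between case_front and plinth_front below 0.01 m and horizontal distance between case_back and plinth_back below 0.01 m and z of case in the frame of plinth_top between 0.005 and 0.03 m and angle between case's own z axis and vertical below 0.12 rad and linear speed of case below 0.02 m/s and angular speed of case below 0.2 rad/s and contact force between the fingers and case above 1 N and contact force between case and base below 0.2 N and contact force between case and cashbox below 0.2 N and contact force between case and detergent below 0.2 N and contact force between case and screwdriver below 0.2 N and contact force between case and wrench below 0.2 N and contact force between case and padlock below 0.2 N and contact force between case and screwtray below 0.2 N and contact force between case and mug below 0.2 N); the arm keeps its last pose, push and grip.
It fails at once if the case touches the base (contact force between case and base above 0.5 N).
It fails at once if a bystander is moved more than 20 mm (distance of any of cashbox, detergent, screwdriver, wrench, padlock, screwtray, mug from where it was at the start of the episode above 0.02 m).
It also fails if it takes over 72 s, if anything falls off the work surface, if the arm or the gripper's body presses on something with over 40 N, if the wrist force passes 120 N, or if a joint passes its speed limit or range.

## Working session

There is one attempt and no reset: what is moved stays moved. The work goes in short steps, Python scripts to look and compute and a tool call to move; the robot and the scene stay as the last step left them, time stands still between calls to the robot, and variables do not carry over. Pictures are saved under pics/ and viewed, at most 11 in all, crops included, and the job is handed in when it is done.

Besides the shell and the picture viewer there is one more tool, called after "Call:" as a command line: name --pt "numbers of a row" for each row, then --argument value for the rest. jog_arm: Moves the arm, as the interface text tells. Its arguments: {"type":"object","properties":{"motion":{"type":"array"},"squeeze":{"type":"number"}},"required":["motion"]}

```bash
mkdir -p pics; ls; python3 - <<'E'
from station import ctrl
import cv2
for n in ("scene","side"):
    im=ctrl.camera(n); cv2.imwrite(f"pics/{n}0.png",cv2.resize(im[:,:,::-1],(800,600),interpolation=cv2.INTER_CUBIC))
    m=ctrl.camera_model(n); print(n,m)
print(ctrl.get_obs())
E
```

```text
pics
scene {'intrinsics': array([[458.44413598,   0.        , 249.90318972],
       [  0.        , 458.44413598, 189.6249738 ],
       [  0.        ,   0.        ,   1.        ]]), 'rvec': array([ 0.83814465,  2.65110237, -0.98285156]), 'tvec': array([ 0.44487571, -0.15619396,  1.59167198])}
side {'intrinsics': array([[408.18511289,   0.        , 258.40398769],
       [  0.        , 408.18511289, 197.33849979],
       [  0.        ,   0.        ,   1.        ]]), 'rvec': array([ 1.98766047, -0.8251127 ,  0.48812199]), 'tvec': array([-0.40718797,  0.21962253,  0.70822707])}
{'time_s': 0.1, 'qpos': array([-6.66032110e-02,  3.00374125e-01,  1.52147337e+00, -6.58665323e-06,
        1.32070901e+00, -6.65672208e-02]), 'joint_vel': array([ 0.00146152, -0.00229059, -0.00014391, -0.00022974, -0.00037102,
       -0.00085741]), 'tau': array([ 1.84928511e-03, -5.32644153e+01, -3.53284299e+01,  7.10431044e-02,
        2.34944851e-02, -7.30603051e-05]), 'ee_pos': array([5.49781151e-01, 8.16724183e-06, 2.04985093e-01]), 'eef_rot': array([-3.14063052e+00, -5.77471898e-05,  1.57076194e+00]), 'force': array([ 0.49427624,  0.09851359, -0.03814485]), 'moment': array([-0.02902646, -0.04657172, -0.01161159]), 'grip_force': 0.0, 'grip_width': 0.09390203610216545}
```

View pics/scene0.png

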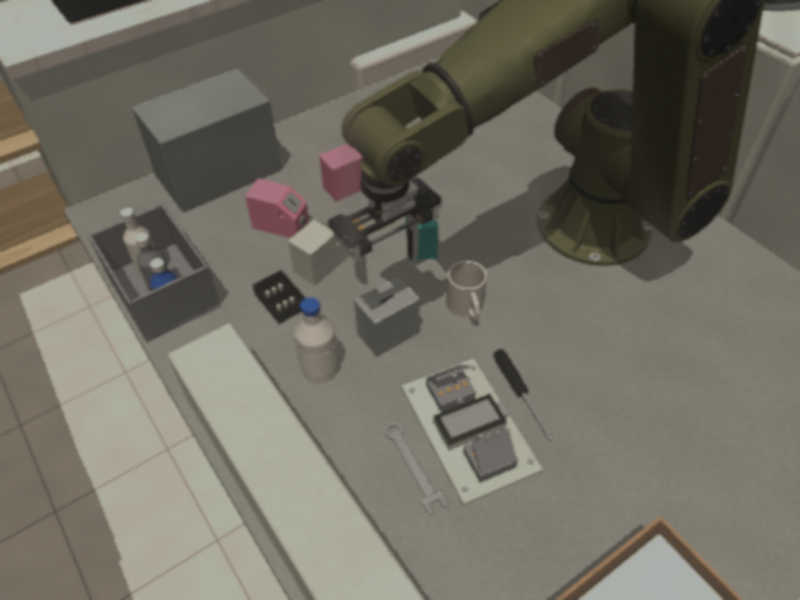

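View pics/side0.png

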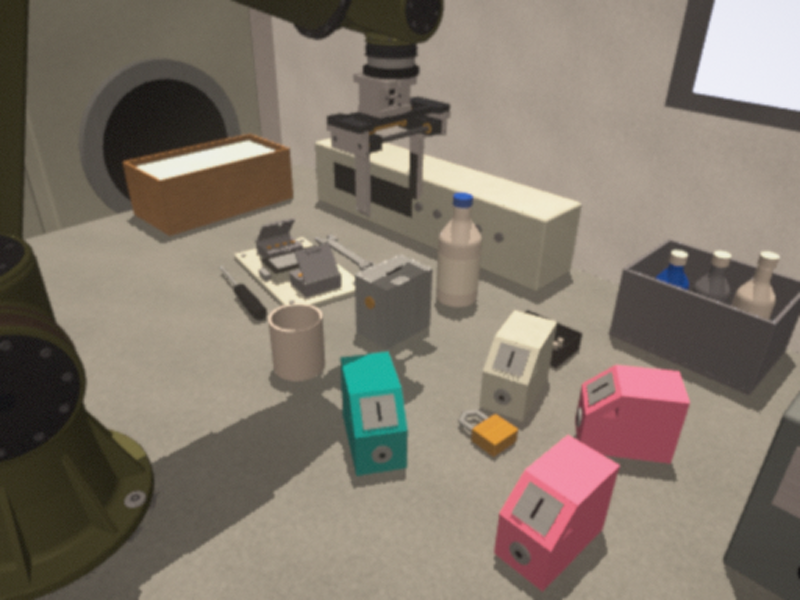

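The case candidates in the side view are white (518,365), turquoise (375,410), and pink (632,412) and (558,510). The white one at scene (315,250) fits the description. The base is at scene (470,430). I'll confirm with enlarged crops.

```bash
cat > h.py <<'E'
import numpy as np, cv2
from station import ctrl
def crop(im,u,v,w,h,s):
    c=cv2.resize(im[v:v+h,u:u+w,::-1],None,fx=s,fy=s,interpolation=cv2.INTER_CUBIC).copy()
    for k in range(0,w,10): cv2.putText(c,str(u+k),(int(k*s),8),0,.28,(0,0,255)); cv2.line(c,(int(k*s),10),(int(k*s),14),(0,0,255))
    for k in range(10,h,10): cv2.putText(c,str(v+k),(0,int(k*s)+3),0,.28,(0,0,255)); cv2.line(c,(18,int(k*s)),(22,int(k*s)),(0,0,255))
    return c
def ray(m,px):
    K=m["intrinsics"];R=cv2.Rodrigues(m["rvec"])[0];t=m["tvec"]
    d=np.array([(px[0]-K[0,2])/K[0,0],(px[1]-K[1,2])/K[1,1],1])
    if m.get("fish"):
        r=np.hypot(d[0],d[1]); d=np.array([d[0]/r*np.sin(r),d[1]/r*np.sin(r),np.cos(r)])
    return -R.T@t, R.T@d
def at(m,px,z):
    c,d=ray(m,px); return c+d*(z-c[2])/d[2]
def proj(m,P):
    K=m["intrinsics"];p=cv2.Rodrigues(m["rvec"])[0]@np.asarray(P,float)+m["tvec"]
    if m.get("fish"):
        r=np.hypot(p[0],p[1]);a=np.arctan2(r,p[2]); return np.array([K[0,2]+K[0,0]*a*p[0]/r,K[1,2]+K[1,1]*a*p[1]/r])
    return np.array([K[0,0]*p[0]/p[2]+K[0,2],K[1,1]*p[1]/p[2]+K[1,2]])
def mod(n):
    m=dict(ctrl.camera_model(n)); m["fish"]=n=="wrist"; return m
E
python3 - <<'E'
from h import *
s=ctrl.camera("scene");d=ctrl.camera("side")
a=crop(s,252,224,100,100,4); b=crop(s,180,136,50,50,6)
c=crop(d,145,135,95,65,4); e=crop(d,300,195,75,80,3.7)
o=np.zeros((600,800,3),np.uint8)
for x,y,i in((0,0,a),(400,0,c),(0,400,b[:200]),(420,300,e)):
    i=i[:600-y,:800-x]; o[y:y+i.shape[0],x:x+i.shape[1]]=i
cv2.imwrite("pics/c1.png",o)
E
```

```text
(no output)
```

View pics/c1.png

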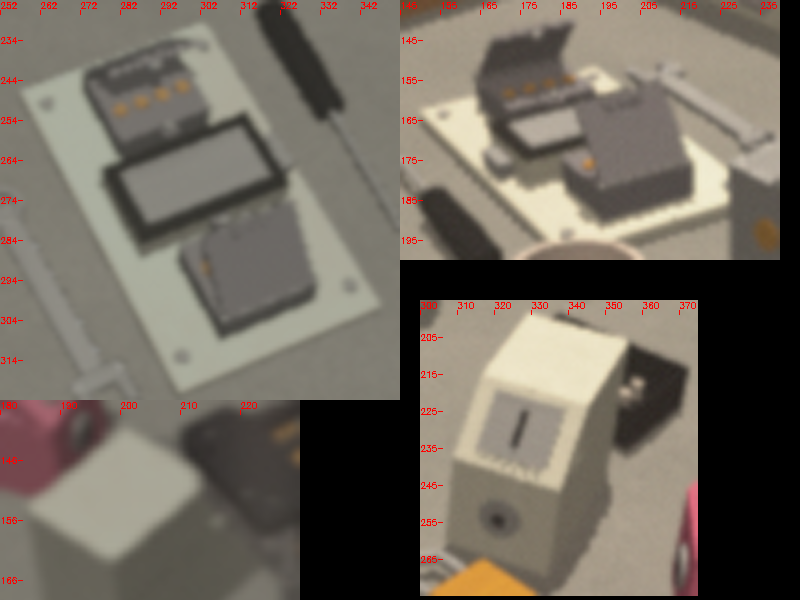

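Confirmed: the white case has its coin slot plate at side (337,230) and its lock at (321,254). The base, plinth and both open covers are clear, and the lug faces the robot side. Next I'll fit the poses.

```bash
cat > fit.py <<'E'
from h import *
from scipy.optimize import least_squares
def T(p,q): 
    c,s=np.cos(p[2]),np.sin(p[2]); return np.array([p[0]+c*q[0]-s*q[1],p[1]+s*q[0]+c*q[1],q[2]])
def fit(obs,x0):
    f=lambda p:np.concatenate([proj(m,T(p,q))-u for m,q,u in obs])
    r=least_squares(f,x0,loss="soft_l1"); return r.x,f(r.x).reshape(-1,2).round(1)
E
python3 - <<'E'
from fit import *
S,D=mod("scene"),mod("side")
for m in(S,D): print(ray(m,(256,192))[0].round(3))
A=lambda x,y:(252+x/4,224+y/4)
C=lambda x,y:(145+(x-400)/4,135+y/4)
base=[(S,(.075,-.125,.012),A(20,93)),(S,(-.075,-.125,.012),A(207,25)),(S,(-.075,.125,.012),A(380,303)),(S,(.075,.125,.012),A(183,393)),
(S,(.056,-.031,.035),A(105,168)),(S,(-.056,-.031,.035),A(248,113)),(S,(-.056,.031,.035),A(287,185)),(S,(.056,.031,.035),A(140,240))]
p,r=fit(base,[.55,.2,0]);print(p.round(4),r.tolist())
for q in [(.075,-.125,.012),(-.075,-.125,.012),(-.075,.125,.012),(.075,.125,.012)]: print(proj(D,T(p,q)).round(1))
B=lambda x,y:(180+x/6,136+(y-400)/6)
E=lambda x,y:(300+(x-420)/3.7,195+(y-300)/3.7)
case=[(S,(.056,.031,.095),B(110,558)),(S,(.056,-.031,.095),B(30,505)),(S,(-.02,-.031,.095),B(125,430)),(S,(-.02,.031,.095),B(202,480)),
(D,(.056,.031,.095),E(527,313)),(D,(.056,-.031,.095),E(628,340)),(D,(-.056,.031,.06),E(455,459)),(D,(-.056,-.031,.06),E(560,490)),
(D,(-.056,.031,0),E(447,545)),(D,(-.056,-.031,0),E(550,592)),(D,(-.02,.031,.095),E(490,370)),(D,(-.02,-.031,.095),E(590,398))]
p,r=fit(case,[.6,-.2,0]);print(p.round(4),r.tolist())
E
```

```text
[1.007 0.702 1.118]
[-0.074 -0.629  0.56 ]
[ 0.5418  0.2434 -0.1983] [[-0.1, -0.6], [-0.3, -1.1], [1.0, 0.7], [-0.8, 0.2], [-0.9, 0.2], [-0.2, -0.3], [1.1, -0.4], [0.5, 0.9]]
[233.2 182.2]
[183.5 197.3]
[147.6 161.3]
[192.6 150.3]
[ 0.5475 -0.2526  0.2987] [[-0.3, 0.2], [-1.6, 0.4], [-1.2, -0.4], [0.5, -0.6], [-0.1, -0.1], [0.1, -0.2], [-0.3, -0.0], [0.6, 0.6], [-0.4, -0.5], [-0.1, -3.9], [-2.0, 1.2], [0.0, 1.9]]
```

```bash
cat >> fit.py <<'E'
BASE=np.array([.5418,.2434,-.1983]); CASE=np.array([.5475,-.2526,.2987])
def go(w,n="plan"):
    "tool-frame shift from measured TCP to world point w"
    from scipy.spatial.transform import Rotation as R
    o=ctrl.get_obs(); M=R.from_euler("xyz",o["eef_rot"]).as_matrix(); print(n,(M.T@(np.asarray(w)-o["ee_pos"])*1000).round(1))
E
python3 - <<'E'
from fit import *
S=mod("scene")
for n,u,z in(("cash",(248,192),.105),("det",(199,195),.19),("detbase",(203,240),0.0),("mug",(299,174),.085)): print(n,at(S,u,z).round(3))
from scipy.spatial.transform import Rotation as R
for n,q in (("L0",(0,.11,.1)),("R0",(0,-.11,.1)),("caseover",None)):
    w=T(BASE,q) if q else np.r_[CASE[:2],.2]
    print(n,w.round(4)); go(w,n)
E
```

```text
cash [ 0.538 -0.011  0.105]
det [ 0.689 -0.018  0.19 ]
detbase [ 0.702 -0.011  0.   ]
mug [0.362 0.006 0.085]
L0 [0.5635 0.3512 0.1   ]
L0 [351.2  13.7 105.1]
R0 [0.5201 0.1356 0.1   ]
R0 [135.5 -29.6 105.1]
caseover [ 0.5475 -0.2526  0.2   ]
caseover [-252.6   -2.4    5.1]
```

Call:
jog_arm --pt "0.05 0.002 0 0 0 0 -1" --pt "0.05 0.002 0 0 0 0 -1" --pt "0.05 0.002 0 0 0 0 -1" --pt "0.05 0.002 0 0 0 0 -1" --pt "0.05 0.002 0 0 0 0 -1"

```text
time_s: 0.7
ee_pos: [0.5597, 0.2518, 0.2054]
eef_rot: [-3.142, 0.0, 1.571]
force: [0.9, -0.4, 0.3]
grip_width: 0.0574
grip_force: 0.0
```

Call:
jog_arm --pt "0.05 0.002 0 0 0 0 -1" --pt "0.05 0.002 0 0 0 0 -1" --pt "0 0 0 0 0 0.1 -1" --pt "0 0 0 0 0 0.098 -1" --pt "0 0 0 0 0 0 -1"

```text
time_s: 1.2
ee_pos: [0.5638, 0.35, 0.2049]
eef_rot: [-3.141, 0.001, 1.372]
force: [0.1, 1.0, 1.0]
grip_width: 0.0173
grip_force: 0.0
```

```bash
python3 - <<'E'
from fit import *
o=ctrl.get_obs();print(o["ee_pos"],o["eef_rot"],o["grip_width"],o["force"],o["time_s"])
go(T(BASE,(0,.11,.09)))
m=mod("wrist"); print(m); im=ctrl.camera("wrist"); cv2.imwrite("pics/w1.png",cv2.resize(im[:,:,::-1],(800,600),interpolation=cv2.INTER_CUBIC))
E
```

```text
[0.56378184 0.35001776 0.20494331] [-3.14103137e+00  5.07656016e-04  1.37174745e+00] 0.017279985778763596 [0.09832126 0.95786165 0.96698761] 1.2
plan [  1.2  -0.5 114.9]
{'intrinsics': array([[297.31863964,   0.        , 257.32306274],
       [  0.        , 297.31863964, 188.79204461],
       [  0.        ,   0.        ,   1.        ]]), 'rvec': array([-2.83782024,  0.28292301,  0.0423972 ]), 'tvec': array([-0.48392605,  0.40713501,  0.52280207]), 'fish': True}
```

View pics/w1.png

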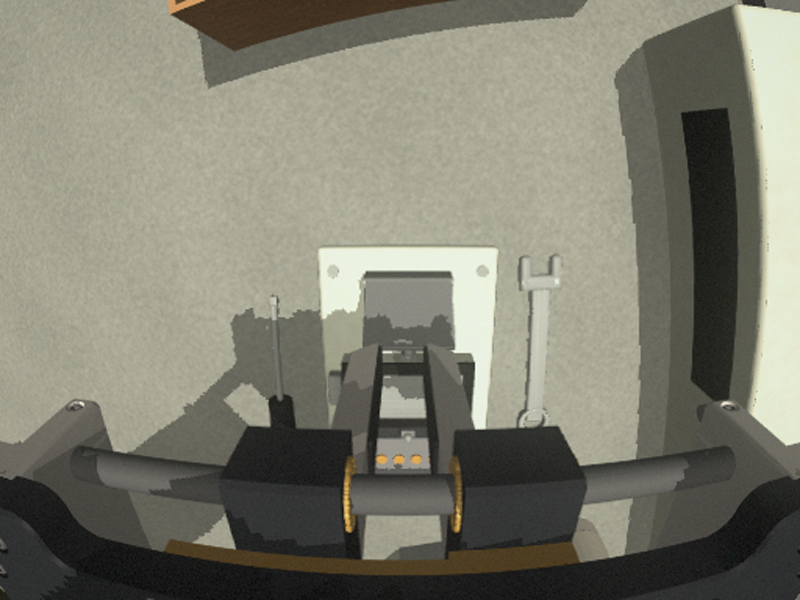

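The wrist view shows the base square to the gripper, with panel corners at (320,249) and (498,247) and the lug at (333,388). I'll refine the base pose from the two corners.

```bash
python3 - <<'E'
from fit import *
W=mod("wrist")
for u,q in(((320,249),(-.075,.125,.012)),((498,247),(.075,.125,.012)),((365,272),(-.033,.102,.041)),((453,272),(.033,.102,.041))):
    px=np.array(u)/1.5625; print(at(W,px,q[2]).round(4),T(BASE,q).round(4))
E
```

```text
[0.5008 0.3762 0.012 ] [0.4929 0.3807 0.012 ]
[0.645  0.3494 0.012 ] [0.64   0.3512 0.012 ]
[0.5369 0.3562 0.041 ] [0.5295 0.3499 0.041 ]
[0.6027 0.3432 0.041 ] [0.5942 0.3369 0.041 ]
```

Call:
jog_arm --pt "0.0 0 0.05 0 0 0 -1" --pt "0.0 0 0.05 0 0 0 -1" --pt "0 0 0.014 0 0 0 -1" --pt "0 0 0 0 0 0 -1"

```text
time_s: 1.65
ee_pos: [0.5635, 0.3491, 0.0901]
eef_rot: [-3.139, 0.002, 1.374]
force: [-0.0, 0.5, 1.3]
grip_width: 0.0006
grip_force: 0.0
```

Call:
jog_arm --pt "-0.008 0 0.005 0 0 0 -1" --pt "-0.008 0 0.006 0 0 0 -1" --pt "-0.011 0 0.007 0 0 0 -1" --pt "-0.009 0 0.01 0 0 0 -1" --pt "-0.005 0 0.01 0 0 0 -1"

```text
time_s: 2.15
ee_pos: [0.556, 0.3084, 0.0532]
eef_rot: [3.141, -0.0, 1.372]
force: [0.7, 0.1, 0.3]
grip_width: 0.0005
grip_force: 0.4
```

Call:
jog_arm --pt "-0.002 0 0.006 0 0 0 -1" --pt "0 0 0.003 0 0 0 -1" --pt "0 0 0.003 0 0 0 -1" --pt "0 0 0 0 0 0 -1"

```text
time_s: 2.55
ee_pos: [0.5556, 0.3075, 0.0413]
eef_rot: [3.142, 0.0, 1.373]
force: [0.2, -0.6, 0.7]
grip_width: 0.0001
grip_force: 0.4
```

Call:
jog_arm --pt "0 0 0.002 0 0 0 -1" --pt "0 0 0 0 0 0 -1"

```text
time_s: 2.75
ee_pos: [0.5558, 0.3076, 0.0408]
eef_rot: [3.141, -0.0, 1.373]
force: [-5.7, -6.2, 15.7]
grip_width: 0.0003
grip_force: 7.9
```

Call:
jog_arm --pt "0 0 -0.03 0 0 0 -1" --pt "0 0 -0.04 0 0 0 -1" --pt "0 0 -0.02 0 0 0 -1" --pt "0 0 0 0 0 0 -1"

```text
time_s: 3.15
ee_pos: [0.5566, 0.3084, 0.1324]
eef_rot: [3.138, -0.003, 1.373]
force: [0.1, 0.5, -0.5]
grip_width: 0.0001
grip_force: 0.0
```

```bash
python3 - <<'E'
from fit import *
im=ctrl.camera("wrist");s=ctrl.camera("side");sc=ctrl.camera("scene")
o=np.zeros((560,800,3),np.uint8)
for x,y,i in((0,0,crop(im,170,130,180,130,2.5)),(0,325,crop(sc,252,224,100,100,2.3)),(450,0,crop(s,145,135,85,65,4))):
    i=i[:560-y,:800-x]; o[y:y+i.shape[0],x:x+i.shape[1]]=i
cv2.imwrite("pics/c2.png",o)
E
```

```text
(no output)
```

View pics/c2.png

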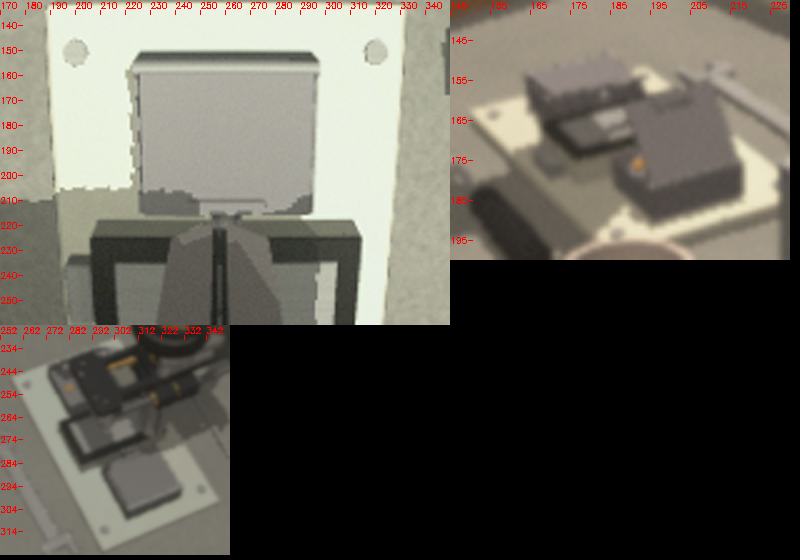

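The left cover is shut: its lid lies flat in all three views, for example wrist (225–295, 158–215). The same frame lets me refine the base from the gasket corners and the cover edge.

```bash
python3 - <<'E'
from fit import *
W=mod("wrist")
obs=[(W,(-.056,.031,.035),(208.8,218)),(W,(.056,.031,.035),(314.4,218)),(W,(-.033,.044,.041),(225.2,215.6)),(W,(.033,.044,.041),(294.8,215.6)),(W,(-.033,.102,.041),(224,158.8)),(W,(.033,.102,.041),(297.2,158.8))]
for m,q,u in obs: print(at(W,u,q[2]).round(4),T(BASE,q).round(4))
p,r=fit(obs,BASE); print(p.round(4),r.tolist())
go(T(BASE,(0.003,-.11,.13)))
E
```

```text
[0.5028 0.2911 0.035 ] [0.493  0.2848 0.035 ]
[0.6061 0.2704 0.035 ] [0.6028 0.2628 0.035 ]
[0.5208 0.2927 0.041 ] [0.5181 0.293  0.041 ]
[0.5867 0.2795 0.041 ] [0.5828 0.28   0.041 ]
[0.5323 0.3471 0.041 ] [0.5295 0.3499 0.041 ]
[0.5979 0.3341 0.041 ] [0.5942 0.3369 0.041 ]
[ 0.5452  0.2428 -0.1995] [[-4.3, 7.2], [1.2, 7.3], [0.9, 0.1], [-0.4, 0.2], [0.3, -2.5], [-0.4, -2.3]]
plan [-175.4    2.6   -1.9]
```

Call:
jog_arm --pt "-0.045 0.001 0 0 0 0 -1" --pt "-0.045 0.001 0 0 0 0 -1" --pt "-0.045 0.001 0 0 0 0 -1" --pt "-0.04 0 0 0 0 0 -1" --pt "0 0 0 0 0 0 -1"

```text
time_s: 3.8
ee_pos: [0.5229, 0.1318, 0.1281]
eef_rot: [-3.139, 0.001, 1.369]
force: [-0.7, 0.5, 0.9]
grip_width: 0.0007
grip_force: 0.0
```

Call:
jog_arm --pt "0 0 0.02 0 0 0 -1" --pt "0 0 0.02 0 0 0 -1" --pt "0 0 0 0 0 0 -1"

```text
time_s: 4.1
ee_pos: [0.5224, 0.1355, 0.0861]
eef_rot: [-3.136, 0.002, 1.373]
force: [0.3, 0.4, 0.4]
grip_width: 0.0006
grip_force: 0.0
```

Call:
jog_arm --pt "0.008 0 0.005 0 0 0 -1" --pt "0.008 0 0.006 0 0 0 -1" --pt "0.011 0 0.007 0 0 0 -1" --pt "0.009 0 0.01 0 0 0 -1" --pt "0.005 0 0.01 0 0 0 -1"

```text
time_s: 4.6
ee_pos: [0.5323, 0.1768, 0.0507]
eef_rot: [3.141, -0.0, 1.374]
force: [-0.2, -1.1, -0.6]
grip_width: 0.0004
grip_force: 0.3
```

Call:
jog_arm --pt "0.002 0 0.006 0 0 0 -1" --pt "0 0 0.004 0 0 0 -1" --pt "0 0 0.004 0 0 0 -1" --pt "0 0 0 0 0 0 -1"

```text
time_s: 5.0
ee_pos: [0.533, 0.178, 0.04]
eef_rot: [3.14, -0.001, 1.373]
force: [-12.7, -0.6, 33.6]
grip_width: 0.0005
grip_force: 16.2
```

Call:
jog_arm --pt "0 0 -0.04 0 0 0 -1" --pt "0 0 -0.05 0 0 0 -1" --pt "0 0 -0.05 0 0 0 -1" --pt "0 0 -0.05 0 0 0 -1" --pt "0 0 0 0 0 0 1"

```text
time_s: 5.5
ee_pos: [0.5345, 0.178, 0.2342]
eef_rot: [3.132, -0.005, 1.373]
force: [-0.1, 0.0, 0.2]
grip_width: 0.006
grip_force: 0.0
```

Call:
jog_arm --pt "-0.05 0 0 0 0 0 1" --pt "-0.05 0 0 0 0 0 1" --pt "-0.05 0 0 0 0 0 1" --pt "-0.05 0 0 0 0 0 1" --pt "0 0 0 0 0 0 1"

```text
time_s: 6.0
ee_pos: [0.4921, -0.023, 0.2269]
eef_rot: [-3.141, 0.001, 1.368]
force: [1.5, 1.6, 0.5]
grip_width: 0.0449
grip_force: 0.0
```

```bash
python3 - <<'E'
from fit import *
o=ctrl.get_obs();print(o["ee_pos"],o["qpos"])
W=mod("wrist");im=ctrl.camera("wrist");s=ctrl.camera("side");sc=ctrl.camera("scene")
np.save("W.npy",W,allow_pickle=True);cv2.imwrite("w2.png",im[:,:,::-1])
o=np.zeros((600,800,3),np.uint8)
for x,y,i in((0,0,crop(im,100,80,310,170,2.5)),(0,425,crop(sc,252,224,100,75,2.3)),(400,425,crop(s,145,135,85,60,2.9))):
    i=i[:600-y,:800-x]; o[y:y+i.shape[0],x:x+i.shape[1]]=i
cv2.imwrite("pics/c3.png",o)
E
```

```text
[ 0.49213513 -0.02299421  0.22693002] [-1.20677371e-01  1.54655536e-01  1.64832077e+00 -6.88871845e-04
  1.33898861e+00  8.27331496e-02]
```

View pics/c3.png

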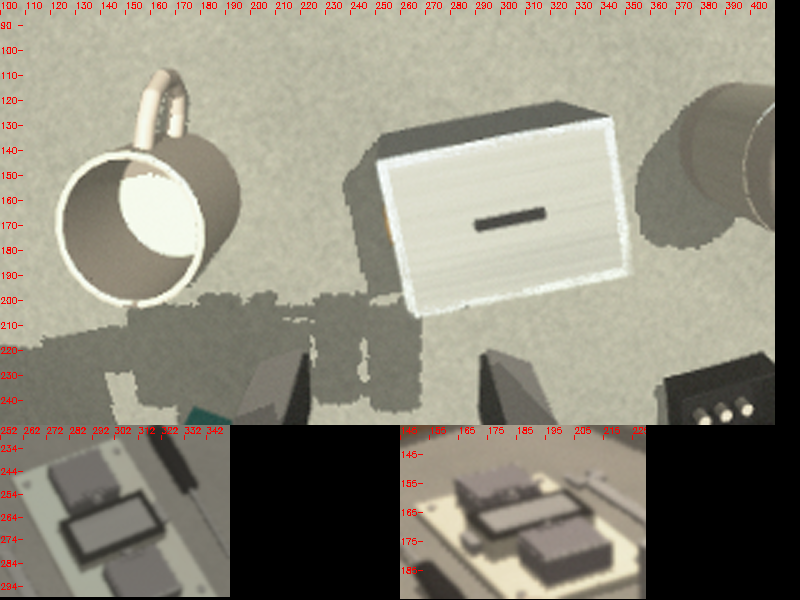

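Both covers are shut (scene and side crops). Now I'll move over the case and turn the gripper.

Call:
jog_arm --pt "-0.043 0.02 0 0 0 0 1" --pt "-0.043 0.02 0 0 0 0 1" --pt "-0.043 0.02 0 0 0 0 1" --pt "-0.043 0.02 0 0 0 0 1" --pt "-0.042 0.02 0 0 0 0 1"

```text
time_s: 6.65
ee_pos: [0.5502, -0.2484, 0.2269]
eef_rot: [-3.141, -0.0, 1.375]
force: [0.0, 0.5, 0.0]
grip_width: 0.0934
grip_force: 0.0
```

Call:
jog_arm --pt "0 0 0 0 0 0.134 1" --pt "0 0 0 0 0 0.134 1" --pt "0 0 0 0 0 0.134 1" --pt "0 0 0 0 0 0.134 1" --pt "0 0 0 0 0 0.134 1"

```text
time_s: 7.15
ee_pos: [0.5501, -0.2464, 0.2268]
eef_rot: [-3.141, 0.0, 0.7]
force: [-0.3, -0.3, 0.4]
grip_width: 0.0938
grip_force: 0.0
```

Call:
jog_arm --pt "0 0 0 0 0 0.134 1" --pt "0 0 0 0 0 0.134 1" --pt "0 0 0 0 0 0.134 1" --pt "0 0 0 0 0 0 1" --pt "0 0 0 0 0 0 1"

```text
time_s: 7.65
ee_pos: [0.5497, -0.247, 0.2271]
eef_rot: [-3.141, 0.0, 0.306]
force: [0.6, -0.6, -1.2]
grip_width: 0.0942
grip_force: 0.0
```

```bash
python3 - <<'E'
from fit import *
o=ctrl.get_obs();print(o["ee_pos"],o["eef_rot"],o["qpos"],o["grip_width"])
go(T(CASE,(.005,0,.051)))
W=mod("wrist");im=ctrl.camera("wrist");print(W)
for n,q in(("topbackL",(.056,.031,.095)),("topbackR",(.056,-.031,.095)),("botbackL",(.056,.031,0)),("botbackR",(.056,-.031,0)),("tfL",(-.02,.031,.095)),("tfR",(-.02,-.031,.095))): print(n,proj(W,T(CASE,q)).round(1))
cv2.imwrite("pics/w3.png",crop(im,90,120,320,240,2.5))
E
```

```text
[ 0.54966708 -0.24701099  0.22708096] [-3.14125915e+00  2.30569509e-04  3.06312028e-01] [-4.83145060e-01  4.04169023e-01  1.33084209e+00  7.21305882e-05
  1.40698070e+00  7.81327501e-01] 0.09422958908071652
plan [  1.3   4.8 176.1]
{'intrinsics': array([[297.31863964,   0.        , 257.32306274],
       [  0.        , 297.31863964, 188.79204461],
       [  0.        ,   0.        ,   1.        ]]), 'rvec': array([-2.33704126,  1.71153577,  0.25108615]), 'tvec': array([-0.40009393,  0.3957903 ,  0.5422668 ]), 'fish': True}
topbackL [233.8 133.5]
topbackR [292.9 134.2]
botbackL [239.2 126.3]
botbackR [284.7 126.7]
tfL [234.5 202.3]
tfR [290.3 202.6]
```

View pics/w3.png

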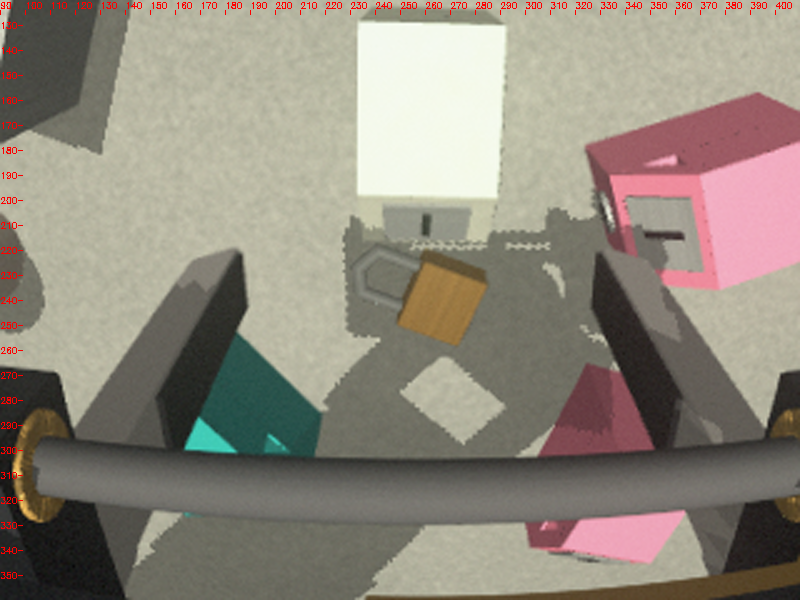

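The wrist view shows the white case's top at (233–292, 129–199). Pink look-alikes are to the right, turquoise lower left, and the padlock in front. I'll refit the case from the top corners.

```bash
python3 - <<'E'
from fit import *
W=mod("wrist")
obs=[(W,(.056,.031,.095),(233.2,128.8)),(W,(.056,-.031,.095),(292,130)),(W,(-.02,.031,.095),(233.2,198.4)),(W,(-.02,-.031,.095),(289.2,199.6))]
p,r=fit(obs,CASE); print(p.round(4),r.tolist())
go(T(p,(.005,0,.051)))
E
```

```text
[ 0.5512 -0.2503  0.2883] [[-0.2, 0.3], [0.2, 0.3], [-0.1, -0.2], [-0.0, -0.5]]
plan [  5.7   3.6 176.1]
```

Call:
jog_arm --pt "0.006 0.0035 0 0 0 0.016 1" --pt "0 0 0.05 0 0 0 1" --pt "0 0 0.05 0 0 0 1" --pt "0 0 0.04 0 0 0 1" --pt "0 0 0.02 0 0 0 1"

```text
time_s: 8.2
ee_pos: [0.5548, -0.2488, 0.0634]
eef_rot: [-3.138, 0.003, 0.286]
force: [0.7, 0.5, 0.9]
grip_width: 0.0938
grip_force: 0.0
```

Call:
jog_arm --pt "0 0 0.016 0 0 0 1" --pt "0 0 0 0 0 0 1" --pt "0 0 0 0 0 0 0" --squeeze 25

```text
time_s: 8.5
ee_pos: [0.5565, -0.2499, 0.0524]
eef_rot: [3.141, -0.001, 0.285]
force: [0.0, 0.0, 0.7]
grip_width: 0.0889
grip_force: 0.0
```

Call:
jog_arm --pt "0 0 0 0 0 0 -0.5" --pt "0 0 0 0 0 0 -1" --pt "0 0 0 0 0 0 -1" --pt "0 0 0 0 0 0 -1" --pt "0 0 0 0 0 0 -1" --squeeze 25

```text
time_s: 9.0
ee_pos: [0.5561, -0.2497, 0.0521]
eef_rot: [3.141, -0.001, 0.285]
force: [-1.7, 0.5, 6.2]
grip_width: 0.0619
grip_force: 25.0
```

Call:
jog_arm --pt "0 0 -0.01 0 0 0 -1" --pt "0 0 -0.02 0 0 0 -1" --pt "0 0 -0.03 0 0 0 -1" --pt "0 0 -0.03 0 0 0 -1" --pt "0 0 -0.03 0 0 0 -1" --squeeze 35

```text
time_s: 9.5
ee_pos: [0.5555, -0.2494, 0.1726]
eef_rot: [-3.141, 0.001, 0.285]
force: [0.3, -1.2, -4.3]
grip_width: 0.0621
grip_force: 35.0
```

Call:
jog_arm --pt "0 0 -0.02 0 0 0 -1" --pt "0 0 -0.015 0 0 0 -1" --pt "0 0 -0.005 0 0 0 -1" --pt "0 0 0 0 0 0 -1"

```text
time_s: 9.9
ee_pos: [0.5558, -0.2496, 0.2116]
eef_rot: [3.141, -0.0, 0.285]
force: [0.5, 0.2, -4.9]
grip_width: 0.0616
grip_force: 35.0
```

```bash
python3 - <<'E'
from fit import *
o=ctrl.get_obs();print(o["ee_pos"],o["eef_rot"],o["force"])
W=mod("wrist");im=ctrl.camera("wrist");d=ctrl.camera("side")
o=np.zeros((600,800,3),np.uint8)
a=crop(im,170,50,170,190,2.35);b=crop(d,270,130,120,140,3.2)
o[:a.shape[0],:a.shape[1]]=a;o[:b.shape[0],410:410+b.shape[1]]=b
cv2.imwrite("pics/c4.png",o)
go(T([.545,.2428,-.1995],(.005,0,.192)))
E
```

```text
[ 0.55582058 -0.24957718  0.21164654] [ 3.14141190e+00 -1.73020146e-04  2.84789586e-01] [ 0.47594673  0.2236215  -4.87519333]
plan [ 132.7 -473.    18.8]
```

View pics/c4.png

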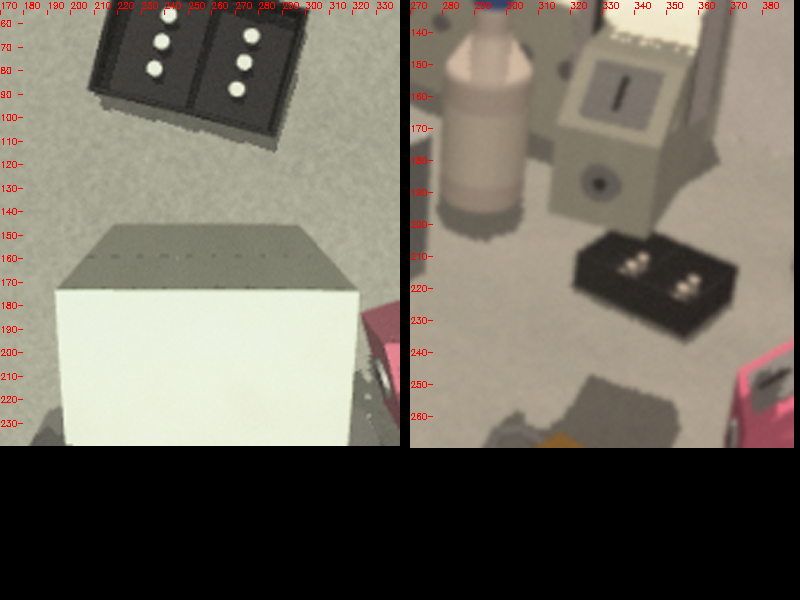

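Call:
jog_arm --pt "0.004 -0.02 0 0 0 0 -1" --pt "0.006 -0.03 0 0 0 0 -1" --pt "0.006 -0.03 0 0 0 0 -1" --pt "0.006 -0.03 0 0 0 0 -1" --pt "0.006 -0.03 0 0 0 0 -1"

```text
time_s: 10.5
ee_pos: [0.5428, -0.1061, 0.2104]
eef_rot: [-3.141, 0.002, 0.285]
force: [-0.2, 0.1, -5.2]
grip_width: 0.0619
grip_force: 35.0
```

Call:
jog_arm --pt "0.008 -0.035 0 0 0 0 -1" --pt "0.008 -0.035 0 0 0 0 -1" --pt "0.009 -0.035 0 0 0 0 -1" --pt "0.012 -0.035 0 0 0 0 -1" --pt "0.012 -0.035 0 0 0 0 -1"

```text
time_s: 11.0
ee_pos: [0.5407, 0.0758, 0.2105]
eef_rot: [-3.141, 0.001, 0.285]
force: [0.9, 0.1, -4.4]
grip_width: 0.062
grip_force: 35.0
```

Call:
jog_arm --pt "0.012 -0.035 0 0 0 0 -1" --pt "0.012 -0.035 0 0 0 0 -1" --pt "0.012 -0.035 0 0 0 0 -1" --pt "0.012 -0.03 0 0 0 0 -1" --pt "0.004 -0.01 0 0 0 0 -1"

```text
time_s: 11.5
ee_pos: [0.5498, 0.2307, 0.2101]
eef_rot: [-3.141, 0.002, 0.287]
force: [0.9, -0.4, -4.2]
grip_width: 0.0616
grip_force: 35.0
```

Call:
jog_arm --pt "0 0 0 0 0 0.08 -1" --pt "0 0 0 0 0 0.12 -1" --pt "0 0 0 0 0 0.12 -1" --pt "0 0 0 0 0 0.12 -1" --pt "0 0 0 0 0 0.044 -1"

```text
time_s: 12.0
ee_pos: [0.5502, 0.2275, 0.2105]
eef_rot: [3.141, 0.001, -0.204]
force: [0.1, -0.3, -4.6]
grip_width: 0.0621
grip_force: 35.0
```

Call:
jog_arm --pt "0 0 0 0 0 0 -1" --pt "0 0 0 0 0 0 -1"

```text
time_s: 12.2
ee_pos: [0.5503, 0.2277, 0.2109]
eef_rot: [3.141, 0.001, -0.198]
force: [0.0, -0.3, -3.7]
grip_width: 0.0618
grip_force: 35.0
```

```bash
python3 - <<'E'
from fit import *
o=ctrl.get_obs();print(o["ee_pos"],o["eef_rot"],o["qpos"],o["grip_force"])
B=[.545,.2428,-.1995]
go(T(B,(.005,0,.102)))
W=mod("wrist");im=ctrl.camera("wrist");d=ctrl.camera("side")
for q in((.075,.125,.012),(.075,-.125,.012),(.033,.102,.041),(.033,.044,.041),(.033,-.102,.041),(.033,-.044,.041)): print(q,proj(W,T(B,q)).round(1))
o=np.zeros((600,800,3),np.uint8)
a=crop(im,140,80,235,130,3.4);b=crop(d,110,80,130,110,1.4)
o[:a.shape[0],:a.shape[1]]=a;o[445:445+b.shape[0],410:410+b.shape[1]]=b
cv2.imwrite("pics/c5.png",o)
E
```

```text
[0.55034216 0.22774445 0.21091359] [ 3.14112323e+00  7.46594910e-04 -1.97888567e-01] [ 3.30890064e-01  3.98835672e-01  1.37560628e+00 -2.92661052e-05
  1.36803214e+00  2.09958069e+00] 34.99251902103424
plan [ -3.1 -13.8 108.9]
(0.075, 0.125, 0.012) [152.9 118.9]
(0.075, -0.125, 0.012) [344.4 118.3]
(0.033, 0.102, 0.041) [164.2 153.6]
(0.033, 0.044, 0.041) [210.4 152.8]
(0.033, -0.102, 0.041) [331.4 153.5]
(0.033, -0.044, 0.041) [284.1 152.7]
```

View pics/c5.png

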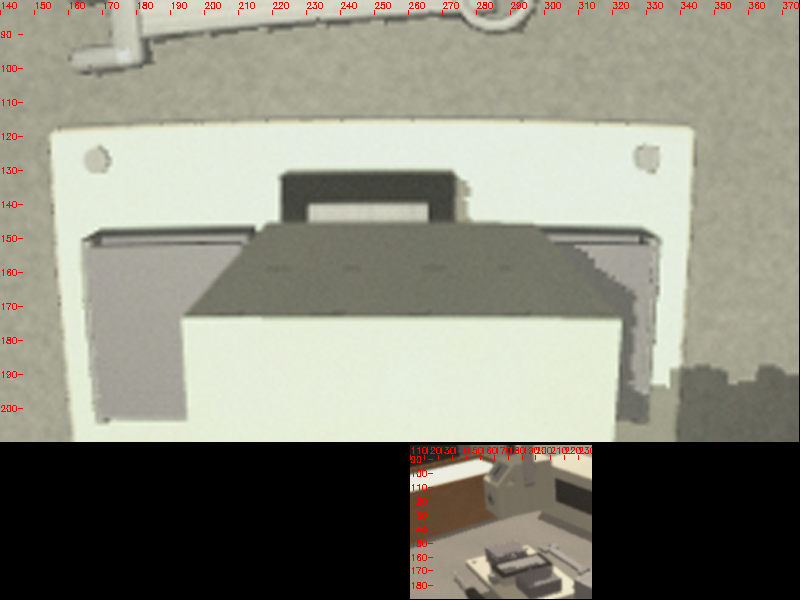

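The covers are still shut and the case is intact. The plinth's back edge is at (222.6–273.2, 130.5), the case's back bottom edge at (218–298, 145.6), and its back top edge at (194–322.6, 173). I'll fit both in this one camera.

```bash
python3 - <<'E'
from fit import *
W=mod("wrist");B=[.545,.2428,-.1995]
p,r=fit([(W,(.075,.125,.012),(155.3,117.9)),(W,(.075,-.125,.012),(344.1,117.6)),(W,(.056,.031,.035),(222.6,130.6)),(W,(.056,-.031,.035),(273.2,130.3))],B)
print("base",p.round(4),r.tolist())
z=.2109-.052
obs=[((.056,.031,.095),(193.8,172.9)),((.056,-.031,.095),(322.6,172.9)),((.056,.031,0),(217.9,145.6)),((.056,-.031,0),(297.9,145.6))]
def Tc(v,q):
    x,y,yaw,dz,pt=v; a=np.array([q[0]*np.cos(pt)+q[2]*np.sin(pt),q[1],-q[0]*np.sin(pt)+q[2]*np.cos(pt)+z+dz]); return T([x,y,yaw],a)
f=lambda v:np.concatenate([proj(W,Tc(v,q))-u for q,u in obs]+[[v[3]*300,v[4]*60]])
s=least_squares(f,[.5455,.228,-.2,0,0]);print("case",s.x.round(4),s.fun.round(1))
o=ctrl.get_obs();e=o["ee_pos"]
d=p[:2]-s.x[:2];c,sn=np.cos(p[2]),np.sin(p[2]);print("tcp-based case",(e[:2]-.0049*np.array([np.cos(-.198),np.sin(-.198)])).round(4))
print("shift in base axes (mm)",1000*(c*d[0]+sn*d[1]),1000*(-sn*d[0]+c*d[1]),"dyaw",p[2]-s.x[2])
E
```

```text
base [ 0.5471  0.2417 -0.2008] [[-1.8, -0.7], [1.0, -0.8], [-0.5, 0.6], [0.7, 0.9]]
case [ 0.5455  0.23   -0.1979 -0.      0.0073] [-0.2  0.1  0.3  0.1  0.6 -0.1 -0.7 -0.1 -0.   0.4]
tcp-based case [0.5456 0.2289]
shift in base axes (mm) -0.7818849243983081 11.765368859876833 dyaw -0.002895232404870468
```

Call:
jog_arm --pt "-0.001 -0.0065 0 0 0 0 -1" --pt "0 -0.006 0.01 0 0 0.003 -1" --pt "0 0 0.025 0 0 0 -1" --pt "0 0 0.025 0 0 0 -1" --pt "0 0 0.015 0 0 0 -1"

```text
time_s: 12.8
ee_pos: [0.5511, 0.2408, 0.1337]
eef_rot: [3.14, 0.002, -0.202]
force: [0.2, -0.4, -4.1]
grip_width: 0.0617
grip_force: 35.0
```

Call:
jog_arm --pt "0 0 0.01 0 0 0 -1" --pt "0 0 0 0 0 0 -1" --pt "0 0 0 0 0 0 -1"

```text
time_s: 13.1
ee_pos: [0.5523, 0.2408, 0.1272]
eef_rot: [-3.141, -0.001, -0.202]
force: [-0.6, 0.6, -4.1]
grip_width: 0.0615
grip_force: 35.0
```

```bash
python3 - <<'E'
from fit import *
o=ctrl.get_obs();print(o["ee_pos"],o["eef_rot"],o["force"])
im=ctrl.camera("wrist");d=ctrl.camera("side");s=ctrl.camera("scene")
o=np.zeros((600,800,3),np.uint8)
a=crop(im,140,80,235,100,3.4);b=crop(d,130,90,110,110,2.35);c=crop(s,252,180,110,110,2.35)
for x,y,i in((0,0,a),(0,341,b),(400,341,c)): o[y:y+i.shape[0],x:x+i.shape[1]]=i[:600-y]
cv2.imwrite("pics/c6.png",o)
E
```

```text
[0.55233545 0.24077639 0.12723787] [-3.14097016e+00 -9.64791067e-04 -2.02162465e-01] [-0.60875105  0.60518847 -4.05252888]
```

View pics/c6.png

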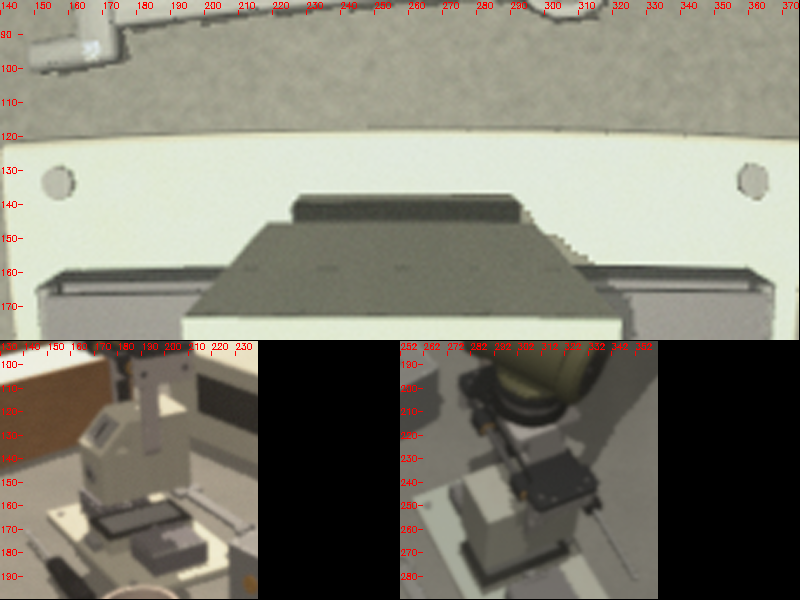

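```bash
python3 - <<'E'
from fit import *
W=mod("wrist");S=mod("scene");D=mod("side")
L,Rr=at(W,(226.2,139.7),.035),at(W,(292.9,139.7),.035)
l,r=at(W,(227.6,137.1),.012),at(W,(291.5,137.1),.012)
z=.1272-.052
cl,cr=at(W,(218.4,145.6),z),at(W,(298.5,145.6),z)
f=lambda a,b:(((a+b)/2)[:2].round(4),np.linalg.norm(a-b).round(4),np.arctan2(-(b-a)[0],(b-a)[1])+0)
for a,b in((L,Rr),(l,r),(cl,cr)): print(f(a,b))
for b in([.5471,.2417,-.2008],[.545,.2428,-.1995]):
  print([proj(W,T(b,q)).round(1).tolist() for q in((.056,.031,.035),(.056,-.031,.035),(.056,.031,.012),(.033,.102,.041),(.033,-.102,.041),(.075,0,.012))])
E
```

```text
(array([0.6017, 0.2302]), np.float64(0.0613), np.float64(2.940509220175168))
(array([0.6015, 0.2301]), np.float64(0.0636), np.float64(2.9405437372089605))
(array([0.6023, 0.2313]), np.float64(0.0631), np.float64(2.940066794609179))
[[225.5, 139.5], [292.9, 139.5], [227.9, 136.7], [152.1, 166.2], [366.0, 166.1], [259.1, 117.4]]
[[224.7, 142.0], [292.0, 141.9], [227.2, 139.0], [151.6, 168.7], [365.2, 168.3], [258.3, 119.7]]
```

Back edges agree within about 1.5 mm, with yaw matched. Now the final descent of 25 mm.

Call:
jog_arm --pt "-0.001 -0.001 0.008 0 0 0 -1" --pt "0 0 0.008 0 0 0 -1" --pt "0 0 0.006 0 0 0 -1" --pt "0 0 0.002 0 0 0 -1" --pt "0 0 0 0 0 0 -1"

```text
time_s: 13.75
ee_pos: [0.551, 0.2417, 0.1019]
eef_rot: [3.141, 0.001, -0.202]
force: [-0.0, -0.8, -3.6]
grip_width: 0.0618
grip_force: 35.0
```

Call:
jog_arm --pt "0 0 0 0 0 0 -1" --pt "0 0 0 0 0 0 -1" --pt "0 0 0 0 0 0 -1" --pt "0 0 0 0 0 0 -1"

```text
time_s: 14.15
ee_pos: [0.5512, 0.2418, 0.1026]
eef_rot: [-3.141, -0.0, -0.202]
force: [-0.5, 0.4, -4.0]
grip_width: 0.0618
grip_force: 35.0
```

```bash
python3 - <<'E'
from fit import *
o=ctrl.get_obs();print(o["ee_pos"],o["eef_rot"],o["force"],o["grip_force"],abs(o["joint_vel"]).max())
im=ctrl.camera("wrist");d=ctrl.camera("side")
o=np.zeros((600,800,3),np.uint8)
a=crop(im,140,80,235,100,3.4);b=crop(d,120,90,140,110,2.35)
for x,y,i in((0,0,a),(0,341,b)): o[y:y+i[:600-y].shape[0],x:x+i.shape[1]]=i[:600-y]
cv2.imwrite("pics/c7.png",o)
E
```

```text
[0.55121109 0.24175796 0.10260635] [-3.14145435e+00 -2.17024519e-04 -2.02225929e-01] [-0.49682781  0.39837862 -3.98679011] 34.99247722327709 0.0028181487055560553
```

View pics/c7.png

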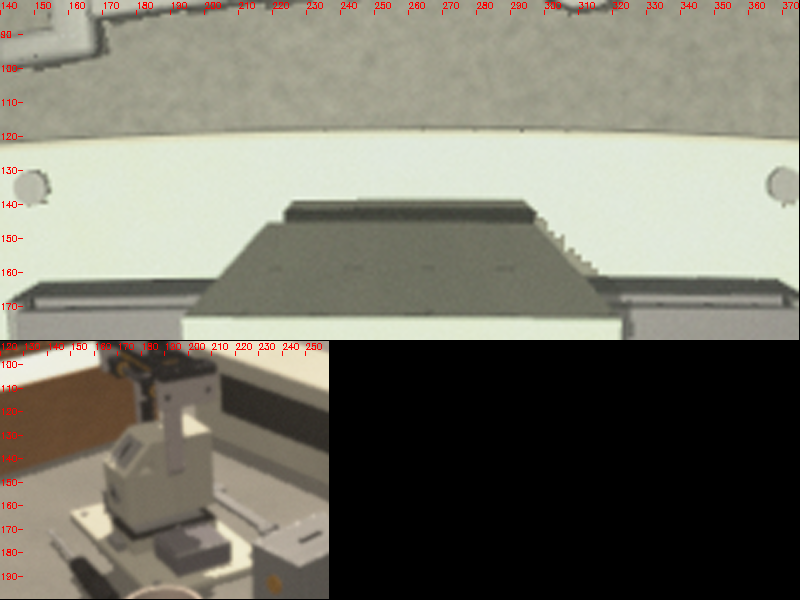

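The view shows about 15 mm clearance with the covers shut and the slot over the lug. The case is about 2.5 mm too far to +y, so I'll trim that and hand in.

Call:
jog_arm --pt "0 0.001 0 0 0 0 -1" --pt "0 0.001 0 0 0 0 -1" --pt "0 0 0 0 0 0 -1" --pt "0 0 0 0 0 0 -1" --pt "0 0 0 0 0 0 -1"

```text
time_s: 14.75
ee_pos: [0.5507, 0.2398, 0.1024]
eef_rot: [3.142, 0.0, -0.202]
force: [0.3, -0.9, -5.0]
grip_width: 0.0617
grip_force: 35.0
```

```bash
python3 -c "
from station import ctrl
o=ctrl.get_obs();print(o['ee_pos'],abs(o['joint_vel']).max(),o['grip_force']);print(ctrl.hand_in())"
```

```text
[0.5507234  0.23980046 0.1024197 ] 0.0011296912736857728 34.9924124032259
the job is handed in; nothing more can be done
None
```

I handed the job in at about 15 s (the hand-in returned no verdict): both covers looked shut, and the gripper holds the case still and upright about 15 mm above the plinth, coin-slot end over the lug, lined up to within about 2 mm by my camera estimate.

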